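# Change over the trays of a twin-lane scan shuttle

## Robot

A 6-joint arm with a two-finger parallel gripper is mounted at the origin on the work surface. World frame = base frame: x ahead of the robot, y to its left, z up, the work surface at z = 0. Lengths are in m, angles in rad, forces in N, time in s.
With the tool pointing down it reaches from about 0.425 to 0.95 m from the base axis. Payload 3.5 kg.
Tool frame: the origin (TCP) lies between the finger pads; the fingertips stand 25 mm ahead of it and the grasp point (between the pads) lies 6 mm ahead of it (ctrl.tips_ahead is the distance from the TCP to the fingertips, in m); z points along the fingers, x is the direction in which the jaws open and shut, and the axes are right-handed (so a half turn about z gives the same grasp; the last joint's range is limited). The gripper opens to 85 mm and grips with 20 to 120 N. Pads are 22 mm wide; open, the fingers measure 114 mm over their backs; the gripper's body (76 mm by 85 mm) begins 54 mm behind the grasp point. The pads swing forward as they close: fully open they stand 13 mm farther back than shut.
Start: joints at [1.178, 0.286, 1.577, -0, 1.279, -0.15], TCP at [0.162, 0.655, 0.256] pointing down, gripper open.
Joint ranges: [-2.77, 2.77], [-0.9, 2.22], [0.21, 2.48], [-1.53, 4.67], [0.24, 2.81], [-2.84, 2.84]. Speed limits (rad/s): [2.79, 2.79, 3.14, 3.14, 3.14, 3.14].

## Interface

Orientations are given as a rotation vector (axis times angle).
In Python, from bench import ctrl gives the robot as it stands. The module is installed in compiled form; this text tells all that it offers.
- The arm moves only by the shell command python3 -m pendant 'ROWS' [FORCE]. ROWS is JSON, a list of rows, each a list of 7 numbers: the shift along the tool's x, y, z in mm, then the turn, a rotation vector about the tool's x, y, z in rad, then the opening in per cent of the stroke, from 0 (shut) to 100 (fully open). In form: [[dx, dy, dz, ax, ay, az, hand], ...]. A call has 1 to 5 rows; each row shifts and turns the commanded pose from where the row before left it, along the tool's axes as they then stand; what a row does not reach is not made up. A row lasts 1/8 s, in which the tool goes at most 62.5 mm and 10.7 degrees, less where a joint would pass 70% of its speed; a pose out of reach is approached as far as the arm can. A call is refused whole if a number of a shift passes 62.5 or a number of a turn 0.188, either way. A call with a gripper value outside its range is refused whole. The fingers move at their own pace and stop on an object; FORCE is the grip in N (left out, the last holds). Time passes only in rows, so rows that do not move let the fingers close. It gives the time, the measured TCP pose, the force and the opening at its end, in the units of the state.
- ctrl.get_state(): the state, without advancing time (a new reading comes with each control period).
- ctrl.grab_frame(name): name is "side" or "top"; returns (picture, depth): 400x640x3 uint8, blue, green, red; 400x640 float32, m along the optical axis (not along the pixel's ray), 0 where there is no reading.
- ctrl.calibration(name): a dict with "mtx" (3x3 intrinsics, pixels), "R" (3x3) and "t" (3): a world point X has camera coordinates R X + t. Camera axes: x right, y down, z forward; pixel columns grow to the right and rows downward; lengths in m; the calibration is good to about 2 mm. A picture is of the moment at which its call begins. calibration takes no time and is no camera call.
- ctrl.job_done(): hands the job in, once; it reports no verdict.
The state is a dict: "time_s": time; "joints": joint angles; "qd": joint speeds; "joint_efforts": joint torques, N m; "ee_pos": TCP position; "tcp_rot": TCP orientation; "wrist_force": force on the tool from outside, world axes, zero at the start; "wrist_torque": the same for the moment, N m; "width": finger opening in m.
Only numpy, scipy, OpenCV 4.12 (cv2) and the standard library are available. Lean on these libraries where they do the work, as an engineer would, in place of code of your own. Each camera call takes 0.05 s, during which the arm holds its last target.

## Task

The skull has been scanned and the jaw is next. Hook a fingertip behind the upturned front lip of the tray that carries the skull and draw it all the way out to its front stop, and push the tray that carries the lower jaw all the way home to its rear stop, in whichever order suits you. Work only on the trays: neither touch nor lift the two specimens, which ride along on their pads, and leave the can, the reference sphere and the cup beside the shuttle alone.

Things in the scene. Friction and masses are not known exactly. Their poses are not given: they have to be found in the camera images.
- shuttle: fixed two-lane scan shuttle: dark steel base 440 long (x) x 410 wide (y), top 22 above the table, two rails per lane along x, lanes at y = +105 (left) and -105 (right). Origin on the table under its centre; +x along the rails to the rear, away from the robot; yaw within 0.2 rad. Two black scan heads on posts at its rear corners (x = 170, y = +-255), tops 240 above the table.
- tray_left (a joint): slide of the left tray (+105 mm side of the shuttle) in m: 0 = fully home against its rear stop (scanning position), 0.160 = fully out against its front stop; grows as the tray comes out along the shuttle's -x. About 2 N of friction plus a little drag; stays where left. The tray is an aluminium plate 250 long x 180 wide x 8 thick, top face 50 above the table, 0.7 kg.
- tray_right (a joint): slide of the right tray (-105 mm side of the shuttle) in m: 0 = fully home against its rear stop (scanning position), 0.160 = fully out against its front stop; grows as the tray comes out along the shuttle's -x. About 2 N of friction plus a little drag; stays where left. The tray is an aluminium plate 250 long x 180 wide x 8 thick, top face 50 above the table, 0.7 kg.
- left_lip (a point): middle of the top edge of the left tray's upturned lip: aluminium flange 4 thick (along the rail), 100 wide, on the tray's front (-x) edge, rising 30 above its plate to 80 above the table. Axes as the shuttle's. Behind it (+x) the bare plate runs 70 to a black foam pad (170 along the rail x 150 x 6, top 56 above the table) on which a specimen stands.
- right_lip (a point): middle of the top edge of the right tray's upturned lip: aluminium flange 4 thick (along the rail), 100 wide, on the tray's front (-x) edge, rising 30 above its plate to 80 above the table. Axes as the shuttle's. Behind it (+x) the bare plate runs 70 to a black foam pad (170 along the rail x 150 x 6, top 56 above the table) on which a specimen stands.
- skull_mid (a point): middle (40 above its underside) of the bone-coloured cast of a monkey's skull, a rounded brain case with eye sockets and muzzle, about 114 long x 75 wide x 79 high, 0.16 kg, standing loose near the middle of the pad of one of the two trays (either one), turned at any yaw up to about 0.6 rad; muzzle along its own -x. z up.
- jaw_mid (a point): middle (15 above its underside) of the bone-coloured cast of a lower jaw, a low open U with teeth, about 95 long x 75 wide x 47 high, 0.07 kg, lying loose on the pad of the other tray; chin along its own -x. z up.
- spray_can: bystander: upright aluminium can with a paper label, diameter 52, 150 high, origin under its centre; stands left of the shuttle.
- ref_sphere: bystander: white reference ball (38) on a steel stem and a round foot (60), 107 high, origin under its centre; stands right of the shuttle.
- dot_cup: bystander: grey plastic cup, diameter 68, 75 high, origin under its centre; stands left of the shuttle, nearer the robot than the can.
Mind the look-alikes: they are no part of the job. What is shaped like the part that bears skull_mid but yellow is not meant.

How it is judged:
By the outcome, as a careful person would: the job done as asked, in the order asked, and still so for the second after the job is handed in, with the robot touching nothing.
It also fails if it takes over 48 s, if anything falls off the work surface, if the arm or the gripper's body presses on something with over 40 N, if the wrist force passes 120 N, or if a joint passes its speed limit or range.

## Working session

There is one attempt and no reset: what is moved stays moved. The work goes in short steps, Python scripts to look and compute and a shell command to move; the robot and the scene stay as the last step left them, time stands still between calls to the robot, and variables do not carry over. Pictures are saved under pics/ and viewed, and the job is handed in when it is done.

```bash
mkdir -p pics; cat > h.py <<'E'
from bench import ctrl
import numpy as np, cv2
from scipy.spatial.transform import Rotation as R
def cloud(name,depth):
    c=ctrl.calibration(name);K=c["mtx"];v,u=np.mgrid[0:400,0:640]
    P=np.stack([(u-K[0,2])/K[0,0]*depth,(v-K[1,2])/K[1,1]*depth,depth],-1)
    return (P-np.array(c["t"]))@np.array(c["R"])
E
python3 - <<'E'
from h import *
s=ctrl.get_state();print(s)
for n in("top","side"):
    im,d=ctrl.grab_frame(n);cv2.imwrite(f"pics/{n}0.png",im);np.savez(f"{n}0.npz",im=im,d=d)
    c=ctrl.calibration(n);print(n,c["mtx"],c["R"],c["t"])
print(R.from_rotvec(s["tcp_rot"]).as_matrix())
E
```

```text
{'time_s': 0.0, 'joints': array([ 1.17800105e+00,  2.87199458e-01,  1.57817673e+00,  4.63241182e-05,
        1.27861940e+00, -1.49986291e-01]), 'qd': array([-0.00124225,  0.00070262,  0.00017276, -0.00161024,  0.00081954,
        0.00168941]), 'joint_efforts': array([-2.51958563e-04, -4.06000078e+01, -2.92620224e+01, -1.81102096e-04,
        6.01521431e-03,  2.57150546e-06]), 'ee_pos': array([0.16201021, 0.65465002, 0.25492473]), 'tcp_rot': array([ 2.47323311,  1.93533769, -0.00331983]), 'wrist_force': array([ 0.20504638, -0.06379161, -1.10987676]), 'wrist_torque': array([-0.06326125,  0.00469908,  0.01197065]), 'width': 0.08553882589731948}
top [[431.33107622   0.         314.96123552]
 [  0.         431.33107622 199.98351779]
 [  0.           0.           1.        ]] [[ 0.02352383 -0.99969682 -0.0072735 ]
 [-0.9961294  -0.02282229 -0.08488434]
 [ 0.08469261  0.00924215 -0.99636426]] [-0.05413614  0.5234235   1.28281726]
side [[399.05262969   0.         317.40049073]
 [  0.         399.05262969 200.76615942]
 [  0.           0.           1.        ]] [[ 0.71239898 -0.7016624   0.01255275]
 [-0.52514108 -0.54487154 -0.6537139 ]
 [ 0.4655261   0.45911315 -0.75663767]] [-0.41574267  0.31447299  0.86758634]
[[ 2.40442029e-01  9.70663025e-01 -9.60760850e-04]
 [ 9.70660608e-01 -2.40443611e-01 -2.20295730e-03]
 [-2.36933801e-03 -4.02889187e-04 -9.99997112e-01]]
```

View pics/top0.png

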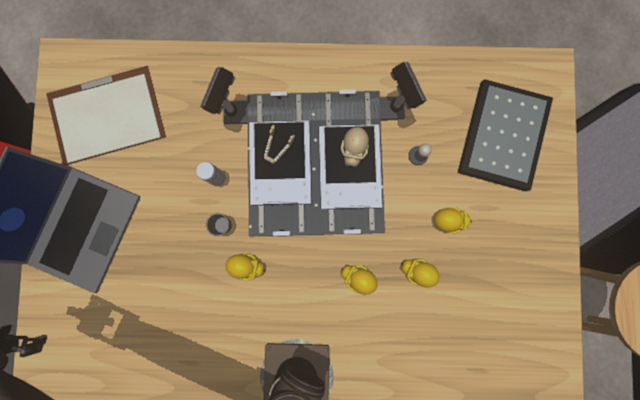

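View pics/side0.png

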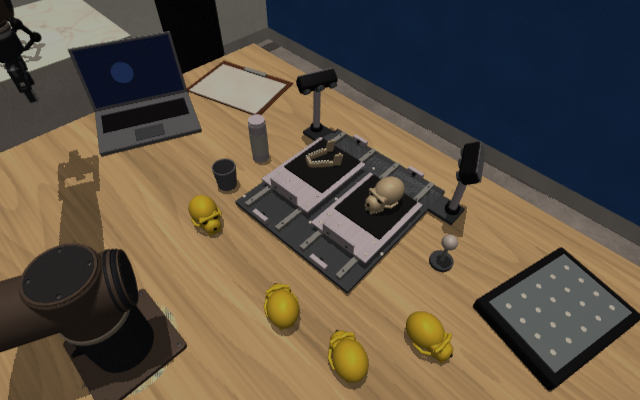

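The top view shows the jaw on the left tray (pixel about 280,160) and the skull on the right tray (350,195). Both trays are partly out. The yellow decoys are near rows 220-280. Next I measure the geometry.

```bash
python3 - <<'E'
from h import *
z=np.load("top0.npz");im,d=z["im"],z["d"];P=cloud("top",d);Z=P[...,2]
v,u=np.mgrid[0:400,0:640]
reg=(u>240)&(u<392)&(v>85)&(v<240)
hsv=cv2.cvtColor(im,cv2.COLOR_BGR2HSV)
# shuttle base plate
m=reg&(abs(Z-.022)<.008)
r=cv2.minAreaRect(P[m][:,:2].astype(np.float32)*1000);print("base",r,cv2.boxPoints(r).round(0).tolist())
for nm,a,b in(("L",240,316),("R",316,392)):
    q=reg&(u>a)&(u<b)
    pl=q&(Z>.042)&(Z<.062)
    r=cv2.minAreaRect(P[pl][:,:2].astype(np.float32)*1000);print(nm,"plate",r,cv2.boxPoints(r).round(0).tolist(),np.median(Z[pl]))
    lip=q&(Z>.068)&(Z<.09)&(v>185)
    print("lip",lip.sum(),P[lip].round(3)[:60:3].tolist() if lip.sum() else "")
    wh=q&(hsv[...,1]<50)&(hsv[...,2]>150)&(v>170)&(v<225)
    print("white rows",v[wh].min(),v[wh].max(),"cols",u[wh].min(),u[wh].max())
    sp=q&(Z>.062)&(v<180)
    print("specimen x,y,z",P[sp].min(0).round(3),P[sp].max(0).round(3))
for nm,(a,b,c,e) in dict(can=(195,228,158,190),cup=(205,235,212,238),sph=(408,435,140,168),y1=(222,268,250,282),y2=(338,380,262,296),y3=(400,442,255,290),headL=(198,240,65,118),headR=(388,428,60,115)).items():
    q=(u>a)&(u<b)&(v>c)&(v<e)&(Z>.03); print(nm,P[q].min(0).round(3),P[q].max(0).round(3))
big=cv2.resize(im[80:245,235:395],None,fx=4.5,fy=3.6,interpolation=cv2.INTER_CUBIC);cv2.imwrite("pics/crop.png",big)
z=np.load("side0.npz");cv2.imwrite("pics/scrop.png",cv2.resize(z["im"][110:300,220:480],None,fx=3,fy=3))
E
```

```text
base ((642.464599609375, -46.56166076660156), (440.5599670410156, 464.6725769042969), 2.7920069694519043) [[411.0, 175.0], [434.0, -289.0], [874.0, -268.0], [851.0, 196.0]]
L plate ((636.14697265625, 68.23346710205078), (434.88330078125, 180.39376831054688), 2.7670540809631348) [[415.0, 148.0], [423.0, -32.0], [858.0, -11.0], [849.0, 169.0]] 0.053424958618837906
lip 56 [[0.515, 0.053, 0.079], [0.515, 0.044, 0.076], [0.515, 0.035, 0.084], [0.515, 0.026, 0.084], [0.515, 0.018, 0.08], [0.511, 0.111, 0.074], [0.51, 0.102, 0.08], [0.511, 0.093, 0.08], [0.511, 0.084, 0.079], [0.511, 0.076, 0.08], [0.511, 0.067, 0.081], [0.512, 0.059, 0.072], [0.512, 0.05, 0.081], [0.512, 0.041, 0.082], [0.512, 0.033, 0.075], [0.512, 0.024, 0.078], [0.513, 0.015, 0.078], [0.508, 0.105, 0.074], [0.508, 0.097, 0.073]]
white rows 171 224 cols 250 315
specimen x,y,z [ 0.414 -0.054  0.062] [0.752 0.134 1.322]
R plate ((647.0889892578125, -141.84463500976562), (434.97723388671875, 180.49595642089844), 2.536746025085449) [[426.0, -61.0], [434.0, -242.0], [868.0, -222.0], [860.0, -42.0]] 0.052604904842487706
lip 52
[... 203 characters left out ...]
.156, 0.08], [0.505, -0.164, 0.08], [0.505, -0.173, 0.08], [0.506, -0.182, 0.078], [0.506, -0.19, 0.08], [0.5, -0.101, 0.082], [0.501, -0.11, 0.077], [0.501, -0.118, 0.079], [0.502, -0.127, 0.072], [0.502, -0.139, 0.068]]
white rows 171 224 cols 320 382
specimen x,y,z [ 0.414 -0.208  0.062] [ 0.73  -0.054  1.322]
can [0.564 0.236 0.031] [0.615 0.286 0.157]
cup [ 0.412 -0.054  0.03 ] [0.476 0.272 1.322]
sph [ 0.414 -0.371  0.039] [ 0.691 -0.054  1.322]
y1 [ 0.284 -0.054  0.03 ] [0.414 0.216 1.322]
y2 [ 0.254 -0.225  0.03 ] [ 0.414 -0.054  1.322]
y3 [ 0.279 -0.404  0.03 ] [ 0.414 -0.054  1.322]
headL [ 0.414 -0.054  0.03 ] [0.858 0.269 1.322]
headR [ 0.414 -0.329  0.03 ] [ 0.886 -0.054  1.322]
```

View pics/crop.png

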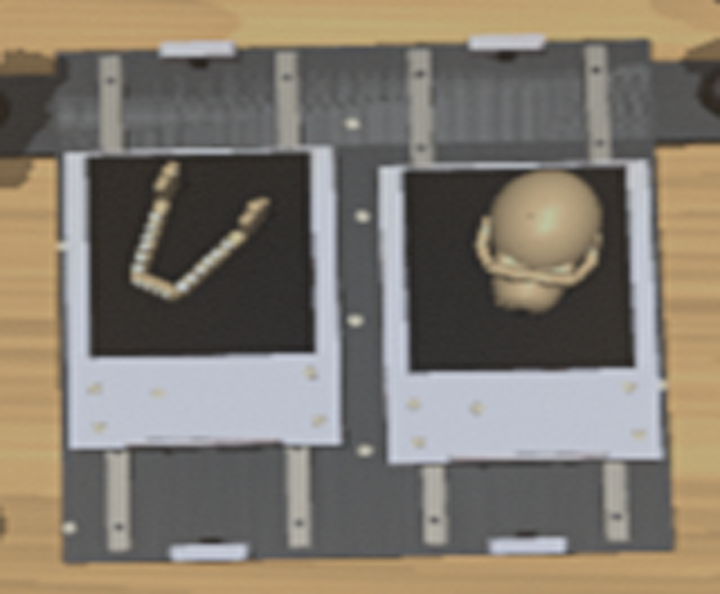

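View pics/scrop.png

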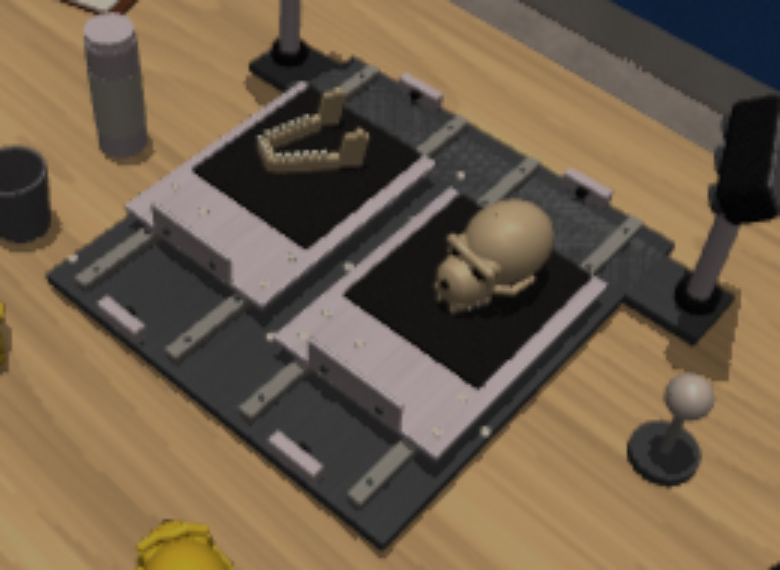

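```bash
python3 -m pendant '[[0,0,0,0,0,-0.147,0],[0,0,0,0,0,-0.147,0],[0,0,0,0,0,0,0]]' 20
```

```text
time_s: 0.48
ee_pos: [0.1621, 0.6549, 0.2556]
tcp_rot: [2.165, 2.275, -0.002]
wrist_force: [-1.0, 0.3, 0.1]
width: 0.0321
```

```bash
cat >> h.py <<'E'
C=np.array([.6416,-.0368]);YAW=.05
Rl=np.array([[np.cos(YAW),np.sin(YAW)],[-np.sin(YAW),np.cos(YAW)]])
def loc(p): return (np.asarray(p)[...,:2]-C)@Rl.T
E
python3 - <<'E'
from h import *
s=ctrl.get_state();print(s["time_s"],s["ee_pos"],s["width"],R.from_rotvec(s["tcp_rot"]).as_matrix().round(3).tolist(),loc(s["ee_pos"]),ctrl.tips_ahead)
z=np.load("top0.npz");P=cloud("top",z["d"]);L=loc(P)*1000;Z=P[...,2]*1000
for nm,a in(("L",105),("R",-105)):
    q=(abs(L[...,1]-a)<45)
    lip=q&(Z>68)&(Z<95)&(L[...,0]<-80); print(nm,"lip x pct",np.percentile(L[lip][:,0],[2,50,98]).round(1),"y",np.percentile(L[lip][:,1],[0,100]).round(1))
    q2=(abs(L[...,1]-a)>60)&(abs(L[...,1]-a)<85)&(Z>44)&(Z<60); print("plate sides x",np.percentile(L[q2][:,0],[1,99]).round(1))
    st=q&(Z>28)&(Z<66)&(L[...,0]<-195)&(L[...,0]>-240); print("front stop",L[st].min(0),L[st].max(0),Z[st].max())
    st=q&(Z>28)&(Z<66)&(L[...,0]>195)&(L[...,0]<240); print("rear stop",L[st].min(0),L[st].max(0),Z[st].max())
    sp=(abs(L[...,1]-a)<75)&(Z>64)&(Z<200)&(L[...,0]>-70)&(L[...,0]<190);print("specimen",L[sp].min(0),L[sp].max(0),Z[sp].max())
E
```

```text
0.475 [0.16213442 0.65490356 0.25559051] 0.032090570780384194 [[-0.05, 0.999, -0.0], [0.999, 0.05, -0.001], [-0.001, -0.001, -1.0]] [-0.44429561  0.7148024 ] 0.025
L lip x pct [-605.6 -576.9 -122.4] y [ 60.3 148.7]
plate sides x [-584.5  120.8]
front stop [-217.81011224   80.16511546] [-201.95079806  128.29682058] 47.02247266000942
rear stop [199.70006074  79.91678412] [219.52029627 145.61366898] 48.62529880583364
specimen [-5.76457211 58.74871502] [100.60880816 167.25627424] 106.010298850284
R lip x pct [-383.3 -354.3 -141.2] y [-149.9  -62.7]
plate sides x [-344.4  103. ]
front stop [-217.39790326 -127.77356831] [-198.93884362  -80.00077453] 45.4912348722481
rear stop [ 199.65780523 -129.84060275] [219.13464572 -81.20481714] 45.5988355795811
specimen [ -26.57360919 -154.73811134] [ 82.62025374 -76.45145638] 140.39287337279094
```

```bash
python3 -m pendant '[[-50,23,0,0,0,0,0],[-50,23,0,0,0,0,0],[-50,23,0,0,0,0,0],[-50,23,0,0,0,0,0],[-50,23,0,0,0,0,0]]'
```

```text
time_s: 1.1
ee_pos: [0.2903, 0.4098, 0.2562]
tcp_rot: [2.167, 2.275, 0.0]
wrist_force: [0.5, 1.1, 0.5]
width: -0.0001
```

```bash
python3 -m pendant '[[-50,23,0,0,0,0,0],[-50,23,0,0,0,0,0],[-50,23,0,0,0,0,0],[-50,23,0,0,0,0,0],[-50,23,0,0,0,0,0]]'; python3 -m pendant '[[-50,23,0,0,0,0,0],[-50,23,0,0,0,0,0],[-10,0,0,0,0,0,0],[0,0,0,0,0,0,0]]'; python3 - <<'E'
from h import *
s=ctrl.get_state();print(loc(s["ee_pos"]),s["ee_pos"],s["width"],R.from_rotvec(s["tcp_rot"]).as_matrix().round(3).tolist())
im,d=ctrl.grab_frame("side");cv2.imwrite("pics/s1.png",im)
E
```

```text
time_s: 1.72
ee_pos: [0.418, 0.1659, 0.2564]
tcp_rot: [2.167, 2.274, 0.001]
wrist_force: [1.2, 0.5, 0.1]
width: 0.0002
time_s: 2.22
ee_pos: [0.4687, 0.06, 0.256]
tcp_rot: [-2.166, -2.274, 0.0]
wrist_force: [0.2, 0.7, -0.2]
width: -0.0001
[-0.16781562  0.10529991] [0.46873131 0.05998103 0.25600127] -7.198592774645782e-05 [[-0.048, 0.999, -0.001], [0.999, 0.048, 0.001], [0.001, -0.001, -1.0]]
```

View pics/s1.png

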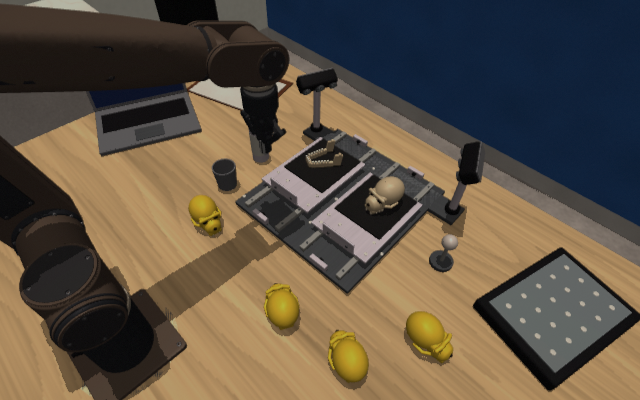

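The arm stands above and in front of the left lip, and the fingertips are near pixel (265,145). I lower it now.

```bash
python3 -m pendant '[[0,0,45,0,0,0,0],[0,0,45,0,0,0,0],[0,0,45,0,0,0,0],[0,0,34,0,0,0,0],[0,0,0,0,0,0,0]]'; python3 - <<'E'
from h import *
s=ctrl.get_state();print(loc(s["ee_pos"]),s["ee_pos"],s["wrist_force"])
im,d=ctrl.grab_frame("side");cv2.imwrite("pics/s2.png",cv2.resize(im[50:300,180:480],None,fx=2.4,fy=2.4))
E
```

```text
time_s: 2.9
ee_pos: [0.4661, 0.0618, 0.0847]
tcp_rot: [-2.158, -2.275, 0.007]
wrist_force: [-0.0, 0.2, 0.4]
width: -0.0001
[-0.1703603   0.10729776] [0.46608996 0.0618492  0.0846988 ] [-0.03659944  0.21934005  0.36611491]
```

View pics/s2.png

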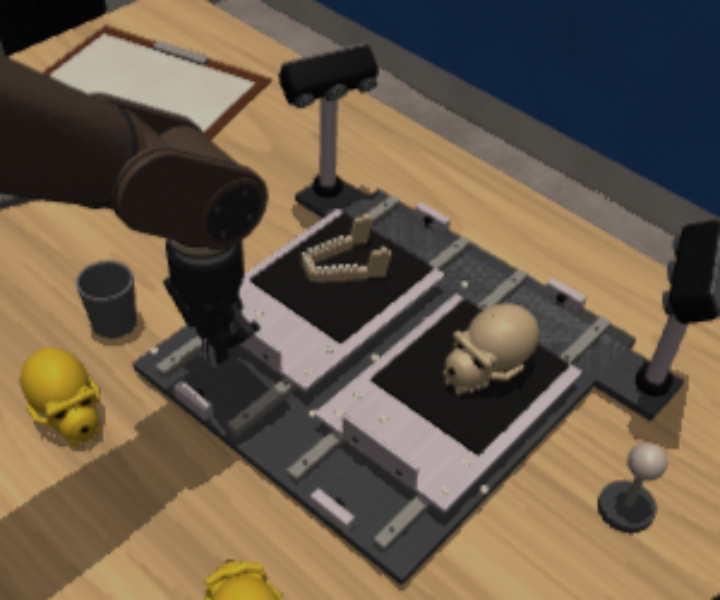

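The fingertips (about 215,355) are just in front of the left lip and clear of the cup. I push gently along tool +y.

```bash
python3 -m pendant '[[0,6,0,0,0,0,0],[0,6,0,0,0,0,0],[0,6,0,0,0,0,0],[0,6,0,0,0,0,0],[0,6,0,0,0,0,0]]'; python3 -m pendant '[[0,6,0,0,0,0,0],[0,6,0,0,0,0,0],[0,6,0,0,0,0,0],[0,6,0,0,0,0,0],[0,6,0,0,0,0,0]]'; python3 - <<'E'
from h import *
s=ctrl.get_state();print(loc(s["ee_pos"]),s["wrist_force"])
im,d=ctrl.grab_frame("side");cv2.imwrite("pics/s3.png",cv2.resize(im[50:300,180:480],None,fx=2.4,fy=2.4))
E
```

```text
time_s: 3.58
ee_pos: [0.4993, 0.0616, 0.0874]
tcp_rot: [-2.164, -2.277, 0.001]
wrist_force: [-1.5, -0.2, 1.1]
width: -0.0002
time_s: 4.2
ee_pos: [0.5291, 0.0631, 0.087]
tcp_rot: [-2.163, -2.277, 0.001]
wrist_force: [-2.7, -0.2, -0.3]
width: -0.0
[-0.10733089  0.10544127] [-2.74520404 -0.23266111 -0.33473034]
```

View pics/s3.png

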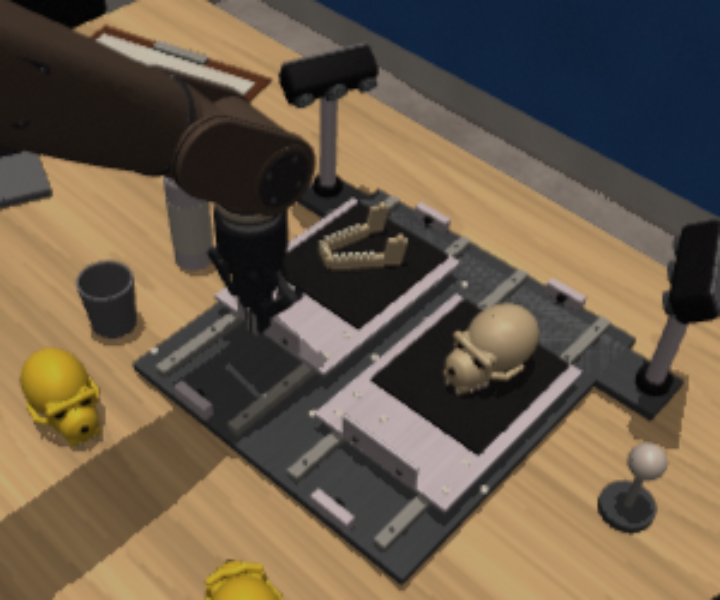

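The tray is moving with about 2.7 N of resistance and the jaw is riding along. I continue and slow down near the stop.

```bash
python3 -m pendant '[[0,6,0,0,0,0,0],[0,6,0,0,0,0,0],[0,6,0,0,0,0,0],[0,6,0,0,0,0,0],[0,6,0,0,0,0,0]]'; python3 -m pendant '[[0,4,0,0,0,0,0],[0,3,0,0,0,0,0],[0,2,0,0,0,0,0],[0,2,0,0,0,0,0]]'; python3 -m pendant '[[0,2,0,0,0,0,0],[0,2,0,0,0,0,0]]'; python3 - <<'E'
from h import *
s=ctrl.get_state();print(loc(s["ee_pos"]),s["wrist_force"])
E
```

```text
time_s: 4.88
ee_pos: [0.5593, 0.0647, 0.0872]
tcp_rot: [-2.164, -2.277, 0.0]
wrist_force: [-3.1, -1.6, 0.0]
width: -0.0004
time_s: 5.38
ee_pos: [0.57, 0.0653, 0.0873]
tcp_rot: [-2.164, -2.278, 0.0]
wrist_force: [-2.3, -0.2, -0.1]
width: 0.0
time_s: 5.62
ee_pos: [0.574, 0.0655, 0.0873]
tcp_rot: [-2.164, -2.278, 0.0]
wrist_force: [-1.7, -1.7, -1.1]
width: 0.0003
[-0.06237354  0.10553256] [-1.71397746 -1.71033322 -1.10648538]
```

```bash
python3 -m pendant '[[0,2,0,0,0,0,0],[0,2,0,0,0,0,0]]'; python3 -m pendant '[[0,1,0,0,0,0,0],[0,1,0,0,0,0,0]]';python3 -m pendant '[[0,1,0,0,0,0,0]]';python3 -m pendant '[[0,1,0,0,0,0,0]]';
```

```text
time_s: 5.88
ee_pos: [0.5753, 0.0656, 0.0873]
tcp_rot: [-2.159, -2.274, 0.011]
wrist_force: [-14.7, -3.3, 9.6]
width: 0.0002
time_s: 6.12
ee_pos: [0.5754, 0.0656, 0.0873]
tcp_rot: [-2.155, -2.271, 0.018]
wrist_force: [-18.2, -3.4, 14.0]
width: 0.0
time_s: 6.25
ee_pos: [0.5755, 0.0656, 0.0873]
tcp_rot: [-2.154, -2.27, 0.021]
wrist_force: [-21.6, -4.0, 16.2]
width: 0.0001
time_s: 6.38
ee_pos: [0.5756, 0.0656, 0.0873]
tcp_rot: [-2.152, -2.269, 0.024]
wrist_force: [-24.4, -3.6, 18.0]
width: -0.0001
```

The force rose steeply at local x = -61 mm, so the tray is on its rear stop. I back off, lift and check.

```bash
python3 -m pendant '[[0,-5,0,0,0,0,0],[0,-20,0,0,0,0,0],[0,-30,0,0,0,0,0],[0,0,-40,0,0,0,0],[0,0,-40,0,0,0,0]]';  python3 -m pendant '[[0,0,-40,0,0,0,0],[0,0,0,0,0,0,0]]'; python3 - <<'E'
from h import *
s=ctrl.get_state();print(loc(s["ee_pos"]),s["ee_pos"],s["wrist_force"],R.from_rotvec(s["tcp_rot"]).as_matrix().round(3).tolist())
im,d=ctrl.grab_frame("side");cv2.imwrite("pics/s4.png",cv2.resize(im[50:300,180:480],None,fx=2.4,fy=2.4))
im,d=ctrl.grab_frame("top");cv2.imwrite("pics/t4.png",cv2.resize(im[60:260,190:450],None,fx=3,fy=3));
P=cloud("top",d);L=loc(P)*1000;Z=P[...,2]*1000
for a in(105,-105):
    q2=(abs(L[...,1]-a)>76)&(abs(L[...,1]-a)<86)&(Z>44)&(Z<60)&(abs(L[...,0])<230); print("plate sides x",np.percentile(L[q2][:,0],[1,99]).round(1))
E
```

```text
time_s: 7.0
ee_pos: [0.5276, 0.0633, 0.1687]
tcp_rot: [2.163, 2.276, 0.003]
wrist_force: [0.4, 0.4, 0.7]
width: 0.0
time_s: 7.25
ee_pos: [0.5306, 0.0632, 0.2129]
tcp_rot: [2.157, 2.271, 0.014]
wrist_force: [-0.6, -0.2, 0.3]
width: 0.0002
[-0.1058391   0.10537629] [0.53062655 0.06315484 0.21291869] [-0.59115205 -0.22268338  0.32302932] [[-0.051, 0.999, 0.013], [0.999, 0.051, -0.0], [-0.001, 0.013, -1.0]]
plate sides x [-47.2 197.5]
plate sides x [-142.2  102.3]
```

View pics/t4.png

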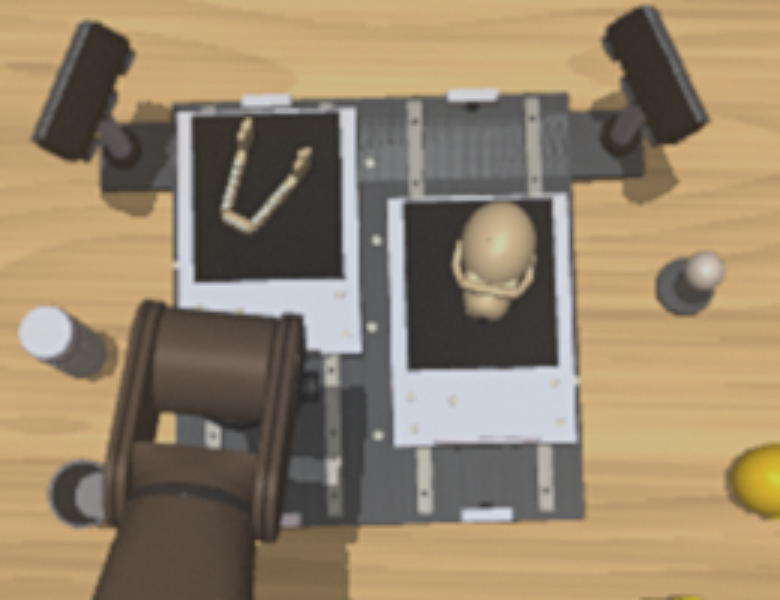

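View pics/s4.png

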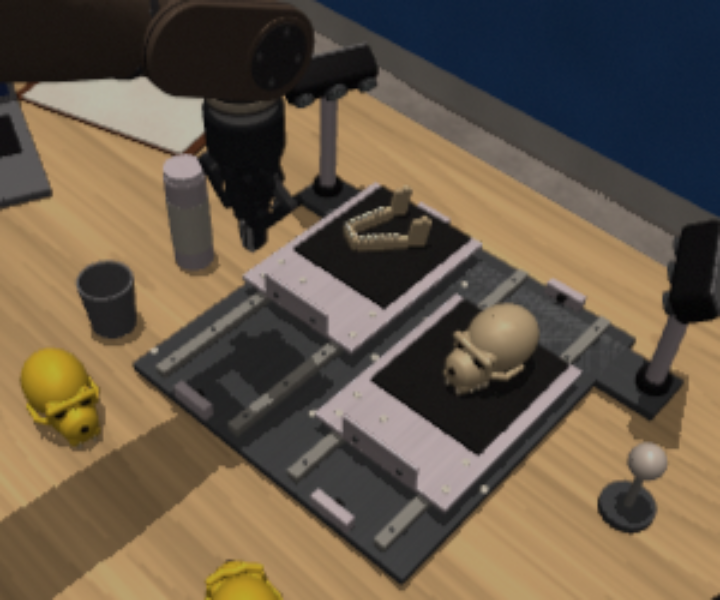

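The left tray's rear edge now lies at the rear stop (top picture, about 265,105), and the jaw sits where it was on its pad. I move over the bare plate behind the right lip.

```bash
python3 -m pendant '[[-42,0,0,0,0,0,0],[-42,0,0,0,0,0,0],[-42,0,0,0,0,0,0],[-42,0,0,0,0,0,0],[-42,0,0,0,0,0,0]]';  python3 -m pendant '[[0,-3,40,0,0,0,0],[0,0,20,0,0,0,0],[0,0,0,0,0,0,0]]'; python3 - <<'E'
from h import *
s=ctrl.get_state();print(loc(s["ee_pos"]),s["ee_pos"],s["wrist_force"],R.from_rotvec(s["tcp_rot"]).as_matrix().round(3).tolist())
im,d=ctrl.grab_frame("side");cv2.imwrite("pics/s5.png",cv2.resize(im[50:300,180:480],None,fx=2.4,fy=2.4))
E
```

```text
time_s: 7.98
ee_pos: [0.5372, -0.1476, 0.2053]
tcp_rot: [-2.162, -2.276, 0.001]
wrist_force: [0.2, -1.0, -0.1]
width: 0.0005
time_s: 8.35
ee_pos: [0.5327, -0.146, 0.1434]
tcp_rot: [-2.16, -2.272, 0.003]
wrist_force: [-0.4, 0.2, 0.3]
width: 0.0001
[-0.11420927 -0.10357684] [ 0.53271015 -0.14595548  0.14344061] [-0.38838216  0.24861829  0.34836251] [[-0.051, 0.999, -0.006], [0.999, 0.051, 0.003], [0.004, -0.006, -1.0]]
```

View pics/s5.png

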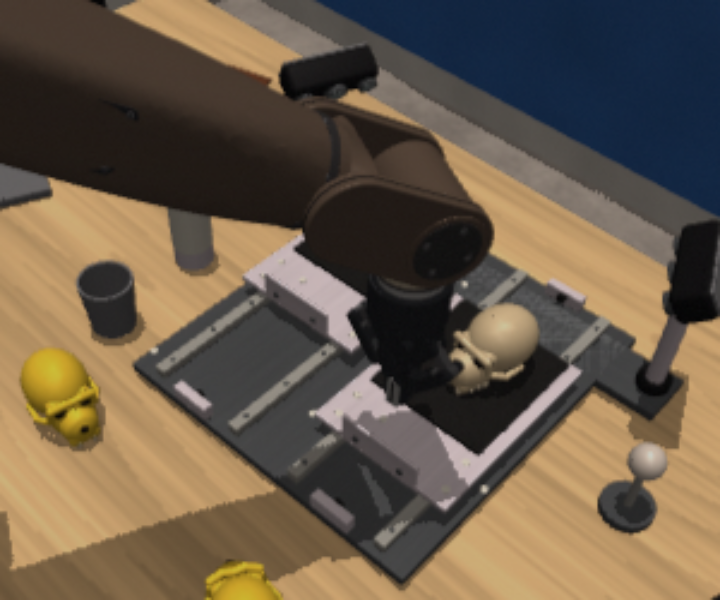

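The tips (about 392,398) hang just behind the right lip and well short of the muzzle. I lower them.

```bash
python3 -m pendant '[[0,3,20,0,0,0,0],[0,0,20,0,0,0,0],[0,0,16,0,0,0,0],[0,0,0,0,0,0,0]]'; python3 - <<'E'
from h import *
s=ctrl.get_state();print(loc(s["ee_pos"]),s["ee_pos"],s["wrist_force"])
im,d=ctrl.grab_frame("side");cv2.imwrite("pics/s6.png",cv2.resize(im[110:300,250:450],None,fx=3,fy=3))
E
```

```text
time_s: 8.9
ee_pos: [0.5369, -0.146, 0.0896]
tcp_rot: [-2.161, -2.276, 0.002]
wrist_force: [-0.3, 0.5, -0.2]
width: -0.0001
[-0.11005721 -0.10387684] [ 0.53687201 -0.14604759  0.08957095] [-0.32703571  0.49187376 -0.15340158]
```

View pics/s6.png

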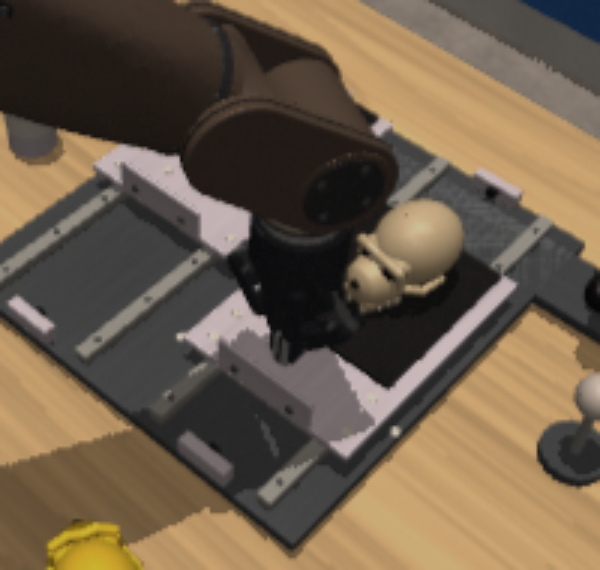

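The fingertips (about 280,345) are behind the lip, below its top edge. I draw the tray out slowly.

```bash
python3 -m pendant '[[0,-4,3,0,0,0,0],[0,-5,0,0,0,0,0],[0,-5,0,0,0,0,0],[0,-5,0,0,0,0,0],[0,-5,0,0,0,0,0]]'; python3 -m pendant '[[0,-5,0,0,0,0,0],[0,-5,0,0,0,0,0],[0,-5,0,0,0,0,0],[0,-5,0,0,0,0,0],[0,-5,0,0,0,0,0]]'; python3 - <<'E'
from h import *
s=ctrl.get_state();print(loc(s["ee_pos"]),s["wrist_force"])
im,d=ctrl.grab_frame("side");cv2.imwrite("pics/s7.png",cv2.resize(im[110:300,250:450],None,fx=3,fy=3))
E
```

```text
time_s: 9.57
ee_pos: [0.5142, -0.1479, 0.0887]
tcp_rot: [2.163, 2.276, 0.002]
wrist_force: [2.1, 1.0, -1.5]
width: 0.0
time_s: 10.2
ee_pos: [0.4887, -0.1492, 0.0886]
tcp_rot: [2.164, 2.277, 0.0]
wrist_force: [2.4, 0.8, 1.5]
width: 0.0
[-0.15830925 -0.10465355] [2.44216075 0.76377313 1.51840741]
```

View pics/s7.png

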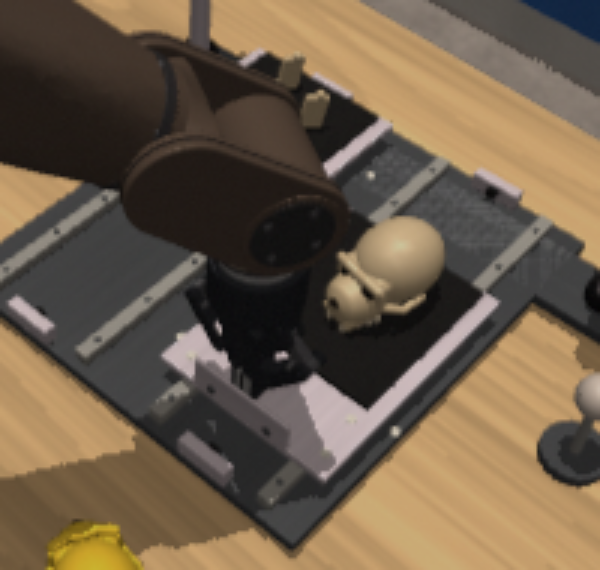

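The right tray follows the fingertip at about 2.4 N and the skull stands still on its pad. I continue and slow down near the stop.

```bash
python3 -m pendant '[[0,-5,0,0,0,0,0],[0,-5,0,0,0,0,0],[0,-4,0,0,0,0,0],[0,-3,0,0,0,0,0],[0,-2,0,0,0,0,0]]'; python3 -m pendant '[[0,-2,0,0,0,0,0],[0,-2,0,0,0,0,0]]'; python3 -m pendant '[[0,-2,0,0,0,0,0],[0,-1,0,0,0,0,0]]'
```

```text
time_s: 10.88
ee_pos: [0.4696, -0.1501, 0.0883]
tcp_rot: [-2.164, -2.277, 0.0]
wrist_force: [2.3, 0.2, 1.0]
width: 0.0003
time_s: 11.12
ee_pos: [0.4658, -0.1503, 0.0883]
tcp_rot: [-2.164, -2.278, 0.0]
wrist_force: [2.1, 1.1, 0.4]
width: -0.0
time_s: 11.38
ee_pos: [0.4627, -0.1505, 0.0883]
tcp_rot: [-2.164, -2.278, 0.0]
wrist_force: [2.9, 0.9, 0.4]
width: 0.0001
```

```bash
python3 -m pendant '[[0,-2,0,0,0,0,0],[0,-2,0,0,0,0,0]]'; python3 -m pendant '[[0,-1,0,0,0,0,0],[0,-1,0,0,0,0,0]]'; python3 -m pendant '[[0,-1,0,0,0,0,0]]'
```

```text
time_s: 11.62
ee_pos: [0.4587, -0.1507, 0.0883]
tcp_rot: [-2.164, -2.278, 0.0]
wrist_force: [2.8, 0.8, 0.8]
width: 0.0003
time_s: 11.88
ee_pos: [0.4568, -0.1508, 0.0883]
tcp_rot: [-2.164, -2.277, 0.0]
wrist_force: [1.0, 0.7, -0.2]
width: -0.0003
time_s: 12.0
ee_pos: [0.4558, -0.1508, 0.0883]
tcp_rot: [-2.164, -2.277, 0.0]
wrist_force: [1.7, 0.5, 1.0]
width: -0.0004
```

```bash
python3 -m pendant '[[0,-1,0,0,0,0,0],[0,-1,0,0,0,0,0]]'; python3 -m pendant '[[0,-1,0,0,0,0,0],[0,-1,0,0,0,0,0]]'; python3 -m pendant '[[0,-1,0,0,0,0,0]]'
```

```text
time_s: 12.25
ee_pos: [0.4538, -0.1509, 0.0883]
tcp_rot: [-2.164, -2.278, 0.0]
wrist_force: [1.8, 0.7, 0.8]
width: 0.0002
time_s: 12.5
ee_pos: [0.4518, -0.151, 0.0883]
tcp_rot: [-2.164, -2.277, -0.0]
wrist_force: [1.4, 1.1, 0.3]
width: 0.0001
time_s: 12.62
ee_pos: [0.4514, -0.1511, 0.0883]
tcp_rot: [2.164, 2.276, 0.002]
wrist_force: [6.5, 2.1, -3.6]
width: -0.0002
```

```bash
python3 -m pendant '[[0,-2,0,0,0,0,0]]'; python3 -m pendant '[[0,-2,0,0,0,0,0]]'; python3 -m pendant '[[0,-1,0,0,0,0,0],[0,0,0,0,0,0,0]]'; python3 - <<'E'
from h import *
s=ctrl.get_state();print(loc(s["ee_pos"]),s["wrist_force"])
im,d=ctrl.grab_frame("side");cv2.imwrite("pics/s8.png",cv2.resize(im[110:300,220:480],None,fx=3,fy=3))
E
```

```text
time_s: 12.75
ee_pos: [0.4513, -0.1511, 0.0885]
tcp_rot: [2.162, 2.27, 0.009]
wrist_force: [14.0, 3.4, -9.3]
width: 0.0001
time_s: 12.88
ee_pos: [0.4511, -0.1512, 0.0886]
tcp_rot: [2.161, 2.265, 0.015]
wrist_force: [20.9, 4.6, -14.7]
width: -0.0001
time_s: 13.12
ee_pos: [0.4511, -0.1512, 0.0887]
tcp_rot: [2.159, 2.263, 0.017]
wrist_force: [21.9, 5.3, -13.4]
width: -0.0
[-0.19600113 -0.10470632] [ 21.8905279    5.25725886 -13.36442364]
```

View pics/s8.png

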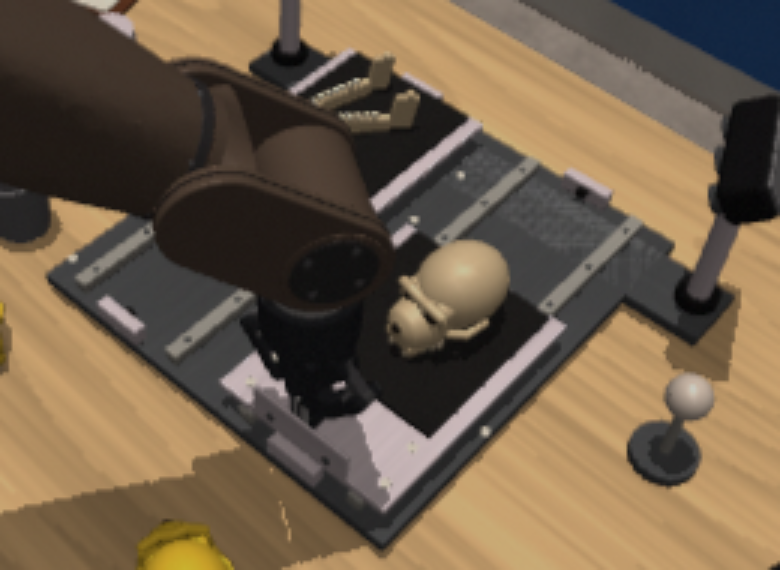

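The force is rising with no further travel, so the tray is at its front stop. I unhook by moving back into the gap, lift clear and move aside for a final look.

```bash
python3 -m pendant '[[0,6,0,0,0,0,0],[0,8,0,0,0,0,0],[0,0,-20,0,0,0,0],[0,0,-40,0,0,0,0],[0,0,-50,0,0,0,0]]'; python3 -m pendant '[[0,0,-50,0,0,0,0],[50,0,0,0,0,0,0],[50,0,0,0,0,0,0],[50,0,0,0,0,0,0],[50,0,0,0,0,0,0]]'; python3 -m pendant '[[50,-20,0,0,0,0,0],[50,-20,0,0,0,0,0],[50,-20,0,0,0,0,0],[50,-20,0,0,0,0,0],[0,0,0,0,0,0,0]]'; python3 - <<'E'
from h import *
s=ctrl.get_state();print(loc(s["ee_pos"]),s["wrist_force"])
im,d=ctrl.grab_frame("side");cv2.imwrite("pics/s9.png",cv2.resize(im[90:300,180:480],None,fx=2.6,fy=2.6))
im,d=ctrl.grab_frame("top");cv2.imwrite("pics/t9.png",cv2.resize(im[60:260,190:450],None,fx=3,fy=3));
P=cloud("top",d);L=loc(P)*1000;Z=P[...,2]*1000
for a in(105,-105):
    q2=(abs(L[...,1]-a)>76)&(abs(L[...,1]-a)<86)&(Z>44)&(Z<60)&(abs(L[...,0])<230); print("plate sides x",np.percentile(L[q2][:,0],[1,99]).round(1))
    sp=(abs(L[...,1]-a)<75)&(Z>64)&(Z<160)&(L[...,0]>-120)&(L[...,0]<200);print("specimen",L[sp].min(0),L[sp].max(0),Z[sp].max())
E
```

```text
time_s: 13.8
ee_pos: [0.4585, -0.1502, 0.1979]
tcp_rot: [-2.161, -2.274, 0.003]
wrist_force: [0.5, 0.3, -0.5]
width: 0.0002
time_s: 14.42
ee_pos: [0.4488, 0.0503, 0.2481]
tcp_rot: [-2.164, -2.277, 0.002]
wrist_force: [1.1, -0.0, 0.1]
width: 0.0003
time_s: 15.05
ee_pos: [0.3575, 0.2468, 0.248]
tcp_rot: [-2.157, -2.284, 0.003]
wrist_force: [-0.6, -0.1, 0.6]
width: -0.0
[-0.26959912  0.29745321] [-0.60614739 -0.09610655  0.55374468]
plate sides x [-48.4 196.4]
specimen [-50.30664966  52.79086587] [187.16300449 153.04770857] 107.75019584247123
plate sides x [-207.3   36.5]
specimen [ -91.54226778 -155.62568069] [ 18.66700505 -77.10717764] 139.8939559758168
```

View pics/t9.png

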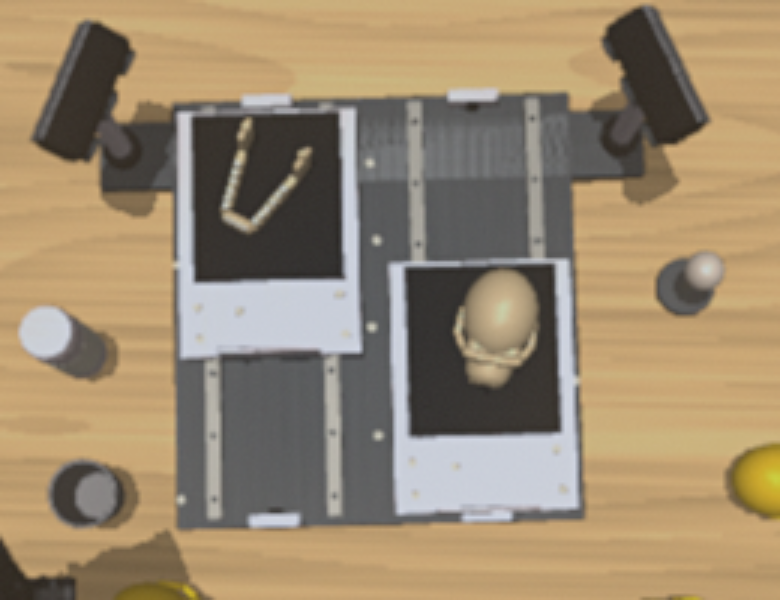

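View pics/s9.png

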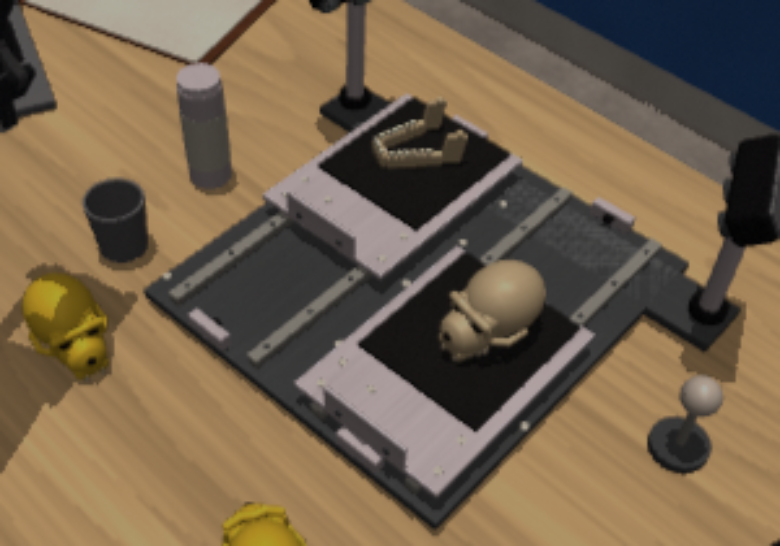

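In the top picture the jaw tray lies at the rear stop (about 265,105) and the skull tray at the front stop (about 488,512). The two plates are 159-160 mm apart along the rails, which is the full stroke. Both specimens and all the bystanders are in place, and the arm is clear.

```bash
python3 -c "
from h import *
print(ctrl.job_done())"
```

```text
the job is handed in; nothing more can be done
None
```

Both trays are where you asked, and the job is handed in at about 15 s of the 48 s allowed. I pushed the left tray (jaw) home to its rear stop, then hooked the shut fingertips behind the right tray's lip and drew the skull out to its front stop.

- **Stops:** at each stop the wrist force climbed from about 2–3 N to 26–31 N with no further travel, so both trays are seated.
- **Travel:** the last top view puts the plates 159–160 mm apart along the rails, against a full stroke of 160 mm.
- **Specimens and bystanders:** the skull and jaw rode along upright on their pads. The can, cup and reference sphere look unmoved in the pictures.
- **Arm:** it ended clear of everything, with about zero wrist force.

**Small disagreement:** the depth readings put the plate edges up to about 9 mm off the positions I worked out from the shuttle. I put that down to edge pixels and calibration and relied on the stop contact and the 160 mm difference instead.

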